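# Lift a dish to the viewing mark with a lifting bar

### The job

Pick up the wooden-handled lifting bar, thread its steel rod through the blue eyelet on top of the steel dish, and with it lift the dish to the viewing place: centred above the yellow disc, rim level with the red pointer; hold it there level and still for at least two seconds so that the gasket can be looked over. Then lower the dish gently onto the middle of the yellow disc, draw the rod out and lay the bar down flat on the worktop, clear of the dish. Never touch the dish with the gripper or arm, keep the gasket in it, and leave the pointer and the other things as they are.

Things in the scene. Friction and masses are not known exactly. Their poses are not given: they have to be found in the camera images.
- dish: Loose open round steel dish, 120 mm diameter, 28 mm high, floor 4 mm, about 280 g. A strap arch spans it along its y (uprights at y = +-60 mm, crossbar 70 to 74 mm up); on the crossbar's middle stands a blue square eyelet, its hole along the dish's x. Top 103 mm. Origin: centre of the underside, z up. At the start x points away from the robot within about 20 degrees.
- eyelet (a point): Centre of the eyelet hole, 86 mm above the dish's underside. The hole is 26 mm wide (y) and 24 mm high, 14 mm deep along x; 5 mm strap above it. Axes as the dish.
- dish_rim (a point): Centre of the dish's mouth at rim height, 28 mm above its underside.
- gasket: Grey gasket ring lying loose and flat in the dish, 84 mm outer and 64 mm inner diameter, 8 mm thick, 30 g. Origin: centre of its underside.
- lifter: Loose lifting bar on the worktop, about 180 g: wooden handle 100 mm long (x), 22 wide (y), 36 high, and a square steel rod 10 x 10 mm that runs on from its front end along +x (rod from x = 50 to 170 mm, axis 18 mm above the underside). Origin: centre of the handle's underside, z up. At the start the rod points away from the robot.
- grip (a point): A good point to grip the handle, fingers closing across its 22 mm width: near the centre of mass, 15 mm ahead of the handle's middle, 18 mm above its underside (on the rod's axis).
- rod_root (a point): Point on the rod's axis where it leaves the handle (x = 52 mm, 18 mm above the underside).
- rod_tip (a point): Free end of the rod (x = 170 mm, 18 mm above the underside).
- viewdisc: The viewing place: fixed yellow disc, 140 mm diameter, 3 mm thick, on the worktop. Origin: centre of its underside. A thin 10 mm grey post 220 mm high stands 125 mm from the centre along its +x (away from the robot) and carries the red pointer.
- pointer_tip (a point): Tip of the red pointer, 95 mm from the disc's centre towards the post; its height is the height at which the dish's rim is to be held. z up.
- pointer (a joint): Height setting of the red pointer on its post, 0 to 0.05 m: the pointer is 130 mm plus this above the worktop. Stiff; leave it.
- tumbler: Loose clear glass tumbler, 68 mm diameter, 90 mm high. Leave it. Origin: centre of the underside.
- bowl: Loose empty steel bowl, 130 mm diameter, 50 mm high. Leave it. Origin: centre of the underside.
- whistle: Loose black plastic whistle cap, 28 mm diameter, 38 mm high. Leave it. Origin: centre of the underside.
- rollingpin: Wooden rolling pin lying flat, 38 mm diameter, 340 mm long along its x with its thin handles. Leave it. Origin: middle of its underside.
Not all that is in view belongs to the job. Of the things that look like the viewdisc, the smaller one is meant. Of the things that look like the gasket, the smaller one is meant.

How it is judged (in metres and radians):
On the way, in this order (a step that is already met when the one before it is completed fails the run):
1. the rod is threaded through the dish's eyelet (((x of rod_tip in the frame of eyelet above 0.01 m and x of rod_root in the frame of eyelet below -0.01 m) or (x of rod_tip in the frame of eyelet below -0.01 m and x of rod_root in the frame of eyelet above 0.01 m)) and y of rod_tip in the frame of eyelet between -0.03 and 0.03 m and z of rod_tip in the frame of eyelet between -0.02 and 0.02 m), for 0.1 s.
2. with the rod still through the eyelet, the dish hangs over the disc (within 25 mm), rim within 12 mm of the pointer's height, level and still, for 1.8 s (horizontal distance between dish and viewdisc below 0.025 m and z of dish_rim in the frame of pointer_tip between -0.012 and 0.012 m and angle between dish's own z axis and vertical below 0.2 rad and ((x of rod_tip in the frame of eyelet above 0.01 m and x of rod_root in the frame of eyelet below -0.01 m) or (x of rod_tip in the frame of eyelet below -0.01 m and x of rod_root in the frame of eyelet above 0.01 m)) and y of rod_tip in the frame of eyelet between -0.03 and 0.03 m and z of rod_tip in the frame of eyelet between -0.02 and 0.03 m and linear speed of dish below 0.05 m/s), for 1.8 s.
At the end, for the whole second after the job is handed in: The dish stands level on the yellow disc, its centre within 30 mm of the disc's, with the gasket flat in it; the bar lies flat on the worktop (on base or side), out of the eyelet (rod tip more than 40 mm from it) and not touching the dish; all at rest (horizontal distance between dish and viewdisc below 0.03 m and height (world z) of dish between 0 and 0.007 m and angle between dish's own z axis and vertical below 0.06 rad and horizontal distance between gasket and dish below 0.03 m and z of gasket in the frame of dish between -0.002 and 0.015 m and distance between rod_tip and eyelet above 0.04 m and contact force between lifter and dish below 0.1 N and height (world z) of each of grip, rod_tip below 0.03 m and linear speed of each of dish, lifter, gasket below 0.02 m/s).
It fails at once if gripper or arm touches the dish (contact force between any of the fingers, the arm and dish above 1 N).
It fails at once if the dish is tipped by more than 0.4 rad (angle between dish's own z axis and vertical above 0.4 rad).
It fails at once if the dish is dropped or flung (faster than 0.7 m/s) (linear speed of dish above 0.7 m/s).
It fails at once if the gasket leaves the dish (horizontal distance between gasket and dish above 0.05 m or z of gasket in the frame of dish above 0.04 m).
It fails at once if a bystander is moved by more than 30 mm, or the pointer by more than 10 mm (distance of pointer_tip from where it was at the start of the episode above 0.01 m or distance of any of tumbler, bowl, whistle, rollingpin from where it was at the start of the episode above 0.03 m).
It also fails if it takes over 67 s, if anything falls off the work surface, if the arm or the gripper's body presses on something with over 40 N, if the wrist force passes 120 N, or if a joint passes its speed limit or range.

### The arm

A 6-joint arm with a two-finger parallel gripper is mounted at the origin on the work surface. World frame = base frame: x ahead of the robot, y to its left, z up, the work surface at z = 0. Lengths are in mm, angles in degrees, forces in N, time in s.
With the tool pointing down it reaches from about 300 to 850 mm from the base axis. Payload 4.2 kg.
Tool frame: the origin (TCP) lies on the mounting face of the last link; the fingertips stand 191 mm ahead of it and the grasp point (between the pads) lies 172 mm ahead of it; z points along the fingers, y is the direction in which the jaws open and shut (so a half turn about z gives the same grasp; the last joint's range is limited). The gripper opens to 91 mm and grips with 3 to 60 N. Pads are 32 mm wide; open, the fingers measure 118 mm over their backs; the gripper's body (76 mm by 178 mm) begins 60 mm behind the grasp point.
Start: joints at [-75.974, 18.312, 89.639, -0, 72.044, -1.146], TCP at [150.485, -554.957, 404.776] pointing down, gripper open.
Joint ranges: [-177.97, 177.97], [-48.28, 115.42], [12.27, 149.76], [-77.06, 257.06], [2.81, 150.46], [-146.56, 146.56]. Speed limits (degrees/s): [147.25, 147.25, 180, 180, 180, 180].

### API

Orientations are given as [roll, pitch, yaw] about the fixed x, y, z axes, in that order (R = Rz(yaw) Ry(pitch) Rx(roll)).
In Python, from workcell import env gives the robot as it stands.
- The arm moves only by the shell command python3 -m handwheel 'ROWS' [FORCE]. ROWS is JSON, a list of rows, each an object with "gripper": the opening in per cent of the stroke, from 0 (shut) to 100 (fully open); "travel": the shift along the tool's x, y, z in m, a list of three; "twist": the turn about the tool's z in rad. In form: [{"gripper": gripper, "travel": [x, y, z], "twist": twist}, ...]. A call has 1 to 5 rows; each row shifts and turns the commanded pose from where the row before left it, along the tool's axes as they then stand; what a row does not reach is not made up. A row lasts 1/12 s, in which the tool goes at most 41.7 mm and 7.16 degrees, less where a joint would pass 70% of its speed; a pose out of reach is approached as far as the arm can. A call with a gripper value outside its range is refused whole. The fingers move at their own pace and stop on an object; FORCE is the grip in N (left out, the last holds). Time passes only in rows, so rows that do not move let the fingers close. It gives the time, the measured TCP pose, the force and the opening at its end, in the units of the state.
- env.state(): the state, without advancing time (a new reading comes with each control period).
- env.grab_frame(name): name is "side" or "top"; returns a dict with "frame" (420x560x3 uint8, red, green, blue), "intrinsics" (3x3 intrinsics, pixels), "extrinsics" (4x4, takes a point from camera to world coordinates). Camera axes: x right, y down, z forward; pixel columns grow to the right and rows downward; lengths in mm; the calibration is good to about 2 mm. A picture is of the moment at which its call begins. There is no depth.
- env.job_done(): hands the job in, once; it reports no verdict.
Trained networks look in the newest picture that a camera, given by its name, has taken for a name from the list of things; names that differ only in an ending like _2 or _b are one class to them, and where a whole thing is asked for, a point or a joint stands for the part that bears it (a point fixed in the world has none). Each returns a list of dicts, best first, with "confidence" (0 to 1); they miss things now and then, are a little off and sometimes report something else, mostly with a low value. They report only what shows in the picture. A call takes as long as a camera call. They do not tell look-alikes from the thing itself.
- env.trace(camera, thing): "pixels" (420x560 bool, what is visible of it) and "uv" ([column, row] in pixels, amid what is visible of it).
- env.pinpoint(camera, thing): "uv" ([column, row] in pixels: a listed point, or the origin of a listed thing).
The state is a dict: "time_s": time; "qpos": joint angles; "qvel": joint speeds; "effort": joint torques, N m; "ee_pos": TCP position; "ee_rot": TCP orientation; "force": force on the tool from outside, world axes, zero at the start; "torque": the same for the moment, N m; "gripper_width": finger opening in mm.
Only numpy, scipy, OpenCV 4.12 (cv2) and the standard library are available. Lean on these libraries where they do the work, as an engineer would, in place of code of your own. Each camera call takes 0.05 s, during which the arm holds its last target. There are 200 camera calls.

## Working session

There is one attempt and no reset: what is moved stays moved. The work goes in short steps, Python scripts to look and compute and a shell command to move; the robot and the scene stay as the last step left them, time stands still between calls to the robot, and variables do not carry over. Pictures are saved under pics/ and viewed, about 8 in all and at most 12, crops included, and the job is handed in when it is done.

```bash
mkdir -p pics; ls
cat > h.py <<'E'
import numpy as np, cv2
from workcell import env
def grab(c,fn=None):
    f=env.grab_frame(c)
    if fn: cv2.imwrite('pics/'+fn,cv2.cvtColor(f['frame'],cv2.COLOR_RGB2BGR))
    return f
def ray(f,uv):
    K=np.array(f['intrinsics']);T=np.array(f['extrinsics'])
    d=T[:3,:3]@np.linalg.solve(K,[uv[0],uv[1],1.]); return T[:3,3],d
def atz(f,uv,z):
    o,d=ray(f,uv); return o+d*(z-o[2])/d[2]
def tri(f1,u1,f2,u2):
    a,d=ray(f1,u1);b,e=ray(f2,u2);d/=np.linalg.norm(d);e/=np.linalg.norm(e)
    s=np.linalg.lstsq(np.c_[d,-e],b-a,rcond=None)[0]
    p=a+d*s[0];q=b+e*s[1]; return (p+q)/2,np.linalg.norm(p-q)
def proj(f,p):
    K=np.array(f['intrinsics']);T=np.linalg.inv(np.array(f['extrinsics']))
    q=K@(T[:3,:3]@np.array(p,float)+T[:3,3]); return q[:2]/q[2]
E
python3 - <<'E'
from h import *
np.set_printoptions(precision=1,suppress=True)
F={c:grab(c,c+'0.png') for c in('top','side')}
for c in F: print(c,F[c]['extrinsics'],F[c]['intrinsics'])
for n in ['dish','eyelet','gasket','viewdisc','pointer_tip','grip','rod_root','rod_tip','tumbler','bowl','whistle','rollingpin']:
    for c in F: print(n,c,[(np.round(d['uv']).tolist(),round(d['confidence'],2)) for d in env.pinpoint(c,n)])
print(env.state())
E
```

```text
pics
top [[   0.    -1.     0.2  275.6]
 [  -1.    -0.    -0.    19.2]
 [   0.    -0.2   -1.  1463.8]
 [   0.     0.     0.     1. ]] [[437.2   0.  276.6]
 [  0.  437.2 206.6]
 [  0.    0.    1. ]]
side [[   1.    -0.1    0.1  371.6]
 [  -0.2   -0.6    0.8 -893.3]
 [   0.    -0.8   -0.6  788.9]
 [   0.     0.     0.     1. ]] [[446.6   0.  288.9]
 [  0.  446.6 207.5]
 [  0.    0.    1. ]]
dish top [([332.0, 167.0], 0.69)]
dish side [([360.0, 291.0], 0.69)]
eyelet top []
eyelet side [([365.0, 264.0], 0.71)]
gasket top [([315.0, 120.0], 0.86), ([276.0, 228.0], 0.66), ([335.0, 166.0], 0.5)]
gasket side [([418.0, 266.0], 0.62), ([365.0, 293.0], 0.48)]
viewdisc top [([178.0, 304.0], 0.83), ([227.0, 181.0], 0.76)]
viewdisc side [([164.0, 192.0], 0.71), ([305.0, 205.0], 0.58)]
pointer_tip top [([170.0, 269.0], 0.63), ([214.0, 139.0], 0.54)]
pointer_tip side [([339.0, 148.0], 0.55), ([197.0, 140.0], 0.55), ([257.0, 248.0], 0.48)]
grip top [([275.0, 224.0], 0.88)]
grip side [([264.0, 244.0], 0.7)]
rod_root top [([279.0, 210.0], 0.87)]
rod_root side [([362.0, 292.0], 0.75), ([277.0, 243.0], 0.65)]
rod_tip top [([285.0, 180.0], 0.77)]
rod_tip side [([323.0, 242.0], 0.69)]
tumbler top [([282.0, 130.0], 0.66)]
tumbler side [([383.0, 236.0], 0.79)]
bowl top [([400.0, 166.0], 0.86)]
bowl side [([393.0, 378.0], 0.73)]
whistle top [([228.0, 180.0], 0.71), ([389.0, 237.0], 0.37)]
whistle side [([271.0, 376.0], 0.73), ([280.0, 162.0], 0.31)]
rollingpin top [([149.0, 190.0], 0.8)]
rollingpin side [([278.0, 159.0], 0.7), ([365.0, 264.0], 0.53)]
{'time_s': 1.3, 'qpos': array([-76. ,  18.3,  89.6,   0. ,  72. ,  -1.1]), 'qvel': array([-0. , -0.1, -0.1,  0.1,  0.1, -0. ]), 'effort': array([ -0. , -41.2, -23.2,   0.1,   0. ,   0. ]), 'ee_pos': array([ 150.5, -555. ,  404.7]), 'ee_rot': array([180. ,  -0. ,  15.2]), 'force': array([-0.3, -0.3, -0.3]), 'torque': array([0., 0., 0.]), 'gripper_width': 91.43555169193246}
```

```bash
python3 -c "
import cv2,numpy as np
a=cv2.imread('pics/top0.png');b=cv2.imread('pics/side0.png')
print(a.shape)"
```

```text
(420, 560, 3)
```

View pics/top0.png

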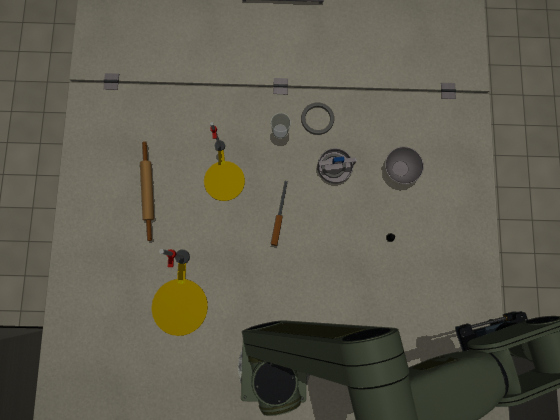

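View pics/side0.png

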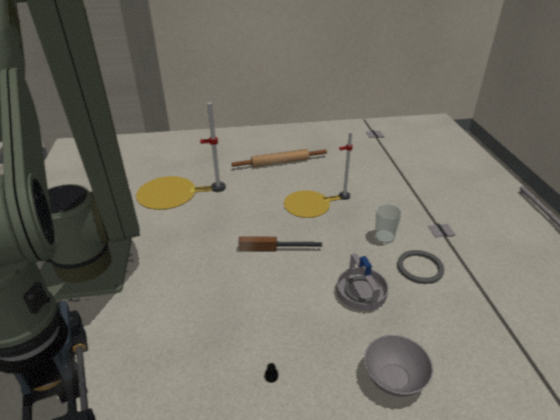

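The top view shows the small yellow disc at (224,181) with its post at (220,146), and the big disc at (180,307), which is a decoy. The lifter runs from its handle at (275,232) to the rod tip at (285,182). The dish with the eyelet is at (335,165), with the small gasket inside it; the loose ring at (318,118) is a decoy. The tumbler is at (281,128), the bowl at (403,166), the whistle at (390,237) and the rolling pin at (148,190).

Look-alikes for the lifter: only the rolling pin, at (148,190). I choose the bar at (275,232).

Run:
```python
from h import *
np.set_printoptions(precision=1,suppress=True)
F={c:grab(c) for c in('top','side')}
T,S=F['top'],F['side']
print('grip',tri(T,(275,224),S,(264,244)))
def best(c,n,near): 
    r=[d['uv'] for d in env.pinpoint(c,n)]; r=[u for u in r if np.hypot(*(np.array(u)-near))<15]
    return r[0] if r else None
N={'grip':((275,224),(264,244),18),'rod_root':((279,210),(277,243),18),'rod_tip':((285,180),(323,242),18),'viewdisc':((227,181),(305,205),0),'dish':((332,167),(360,291),0),'pointer_tip':((214,139),(339,148),150),'eyelet':((338,160),(365,264),86),'tumbler':((282,130),(383,236),0),'bowl':((400,166),(393,378),0)}
for n,(a,b,z) in N.items():
    u,v=best('top',n,a),best('side',n,b)
    print(n,u,v,None if u is None else atz(T,u,z),None if v is None else atz(S,v,z),None if u is None or v is None else tri(T,u,S,v))
for n,near in (('viewdisc',(224,181)),('dish',(335,165)),('grip',(277,220))):
    for c in F:
        for d in env.trace(c,n):
            m=d['pixels'].astype(np.uint8)
            ys,xs=np.nonzero(m);print(n,c,d['uv'],d['confidence'],m.sum(),(xs.min(),xs.max(),ys.min(),ys.max()), atz(F[c],d['uv'],3)[:2])
a=cv2.resize(T['frame'][140:260,210:370],(800,600),interpolation=cv2.INTER_CUBIC)
b=cv2.resize(S['frame'][225:325,230:430],(800,400),interpolation=cv2.INTER_CUBIC)
A=np.vstack([cv2.resize(a,(440,330)),cv2.resize(b,(440,220))])
A=np.vstack([cv2.resize(T['frame'][145:250,240:365],(380,320),interpolation=cv2.INTER_CUBIC),cv2.resize(S['frame'][230:320,230:400],(380,201),interpolation=cv2.INTER_CUBIC)])
e=cv2.resize(S['frame'][245:315,325:395],(400,400),interpolation=cv2.INTER_CUBIC)
A=np.hstack([A,np.vstack([e,np.zeros((121,400,3),np.uint8)])])
cv2.imwrite('pics/crop1.png',A[:,:,::-1])
```

```text
grip (array([455.5,   7.7,  10.4]), np.float64(1.968329661445772))
grip [278.0, 224.7] [262.4, 243.5] [453.4  -2.3  18. ] [449.8   1.3  18. ] (array([451.2,  -2.3,  21.3]), np.float64(3.5796863576919296))
rod_root [276.6, 213.2] [277.5, 242.6] [492.    3.2  18. ] [489.6  -1.3  18. ] (array([491.4,   3.2,  14.3]), np.float64(2.379061007220519))
rod_tip [284.2, 178.9] [324.2, 239.7] [610.1 -19.9  18. ] [614.3  -8.8  18. ] (array([609.7, -19.8,  27.3]), np.float64(3.3117363822186157))
viewdisc [225.6, 181.7] None [599.3 179.9   0. ] None None
dish [335.1, 168.9] [361.0, 292.2] [ 654.1 -195.3    0. ] [ 663.5 -190.4    0. ] (array([ 657.3, -195.2,    4.7]), np.float64(8.476490273288318))
pointer_tip [212.8, 139.5] [337.3, 148.7] [699.6 208.8 150. ] [704.3 241.1 150. ] (array([693.6, 205.9, 169.7]), np.float64(0.6836303271424472))
eyelet [334.8, 159.2] None [ 664.4 -181.7   86. ] None None
tumbler [281.2, 130.4] [383.6, 237.6] [787.6  -6.5   0. ] [783.4  -4.7   0. ] (array([784.8,  -6.1,   1.7]), np.float64(4.166756328598843))
bowl [399.6, 169.3] [396.4, 376.3] [ 658.5 -418.6    0. ] [ 667
[... 721 characters left out ...]
nt64(236), np.int64(251)) [459.3  13.3]
dish top [336.2, 166.2] 0.62 863 (np.int64(317), np.int64(355), np.int64(148), np.int64(182)) [ 663.  -198.6]
dish side [360.4, 282.6] 0.82 1765 (np.int64(336), np.int64(387), np.int64(253), np.int64(309)) [ 670.  -162.5]
grip top [276.5, 220.7] 0.68 326 (np.int64(271), np.int64(286), np.int64(182), np.int64(244)) [468.7   2.8]
grip top [331.7, 168.2] 0.63 933 (np.int64(317), np.int64(356), np.int64(147), np.int64(183)) [ 655.5 -183.1]
grip side [263.0, 243.4] 0.75 770 (np.int64(238), np.int64(320), np.int64(235), np.int64(251)) [452.9  18.9]
grip side [362.2, 285.4] 0.71 1806 (np.int64(336), np.int64(387), np.int64(253), np.int64(310)) [ 671.6 -172.2]
```

View pics/crop1.png

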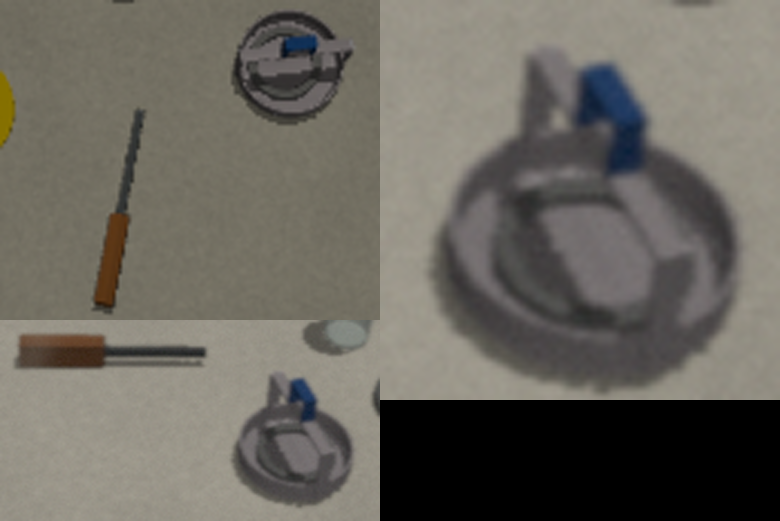

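The crop confirms the orange-handled bar with its rod pointing away, and the dish with the blue eyelet, the grey gasket inside and the crossbar roughly along y. Next I fit the poses by silhouettes.

```bash
cat >> h.py <<'E'
from scipy.optimize import minimize
def box(x0,x1,y0,y1,z0,z1): return np.array([[x,y,z] for x in(x0,x1) for y in(y0,y1) for z in(z0,z1)],float)
def place(P,x,y,z,yaw):
    c,s=np.cos(yaw),np.sin(yaw); return P@np.array([[c,-s,0],[s,c,0],[0,0,1]]).T+[x,y,z]
def hullmask(pts,k=4):
    m=np.zeros((420*k,560*k),np.uint8); h=cv2.convexHull(((np.array(pts)+.5)*k).astype(np.float32).reshape(-1,1,2)); cv2.fillConvexPoly(m,h.astype(np.int32),1); return m
def mask(f,lo,hi,roi):
    h=cv2.cvtColor(f['frame'],cv2.COLOR_RGB2HSV); m=cv2.inRange(h,lo,hi); o=np.zeros_like(m); a,b,c,d=roi; o[c:d,a:b]=m[c:d,a:b]
    n,l,s,_=cv2.connectedComponentsWithStats(o); return (l==1+np.argmax(s[1:,4])).astype(np.uint8)
def fit(P,views,x0,z=0,free_z=False):
    M=[]
    for f,m in views:
        big=cv2.resize(m,None,fx=4,fy=4,interpolation=cv2.INTER_NEAREST)
        ys,xs=np.nonzero(big); h=cv2.convexHull(np.c_[xs,ys].astype(np.int32)); H=np.zeros_like(big); cv2.fillConvexPoly(H,h,1); M.append(H)
    def cost(p):
        zz=p[3]*1. if free_z else z; r=0
        for (f,_),H in zip(views,M):
            Q=hullmask([proj(f,q) for q in place(P,p[0],p[1],zz,np.radians(p[2]))]); r+=1-(Q&H).sum()/((Q|H).sum()+1)
        return r
    x0=list(x0)+([z] if free_z else []); n=len(x0)
    sx=np.vstack([x0]+[np.array(x0)+d for d in np.diag([8,8,8,8][:n])])
    r=minimize(cost,x0,method='Nelder-Mead',options=dict(initial_simplex=sx,xatol=.2,fatol=1e-3)); return r.x,r.fun
th=np.linspace(0,2*np.pi,40)
DISC=np.c_[70*np.cos(th),70*np.sin(th),0*th+3]
EYE=box(-7,7,-18,18,74,103); HANDLE=box(-50,50,-11,11,0,36)
E
python3 - <<'E'
from h import *
np.set_printoptions(precision=1,suppress=True)
T,S=grab('top'),grab('side')
def go(n,P,lo,hi,rt,rs,x0):
    mt,ms=mask(T,lo,hi,rt),mask(S,lo,hi,rs)
    print(n,mt.sum(),ms.sum(),'both',fit(P,[(T,mt),(S,ms)],x0),'top',fit(P,[(T,mt)],x0),'side',fit(P,[(S,ms)],x0))
go('eye',EYE,(95,90,30),(130,255,255),(310,365,140,190),(330,400,240,300),(660,-190,4))
go('handle',HANDLE,(2,110,40),(20,255,255),(262,295,200,255),(225,335,225,260),(440,0,-10))
go('disc',DISC,(20,120,60),(35,255,255),(200,250,165,210),(280,322,185,225),(600,180,0))
E
```

```text
eye 55 119 both (array([ 662.2, -191.8,    5.7]), np.float64(0.38950657768016517)) top (array([ 661.8, -189.9,    5.9]), np.float64(0.167175572519084)) side (array([ 664.1, -192.4,    4.6]), np.float64(0.2024952015355086))
handle 193 321 both (array([436.1,   2.4,  -9.1]), np.float64(0.4525391835824809)) top (array([436. ,   2.6,  -9.2]), np.float64(0.06397583745194946)) side (array([442. ,   4.9,  -6.2]), np.float64(0.385146804835924))
disc 1232 839 both (array([602.3, 185. ,   0.9]), np.float64(0.2025309597815399)) top (array([601.6, 185.5,   0.3]), np.float64(0.06563487944132496)) side (array([602.4, 185. ,   0.9]), np.float64(0.13347230118122666))
```

```bash
python3 -m handwheel '[{"gripper":100,"travel":[0,0,0],"twist":0.107},{"gripper":100,"travel":[0,0,0],"twist":0.107},{"gripper":100,"travel":[0,0,0],"twist":0.107},{"gripper":100,"travel":[0,0,0],"twist":0.107}]' 50
python3 -m handwheel '[{"gripper":100,"travel":[0.01,-0.03,0],"twist":0},{"gripper":100,"travel":[0.01,-0.03,0],"twist":0},{"gripper":100,"travel":[0.01,-0.03,0],"twist":0},{"gripper":100,"travel":[0.01,-0.03,0],"twist":0},{"gripper":100,"travel":[0.01,-0.03,0],"twist":0}]'
python3 -m handwheel '[{"gripper":100,"travel":[0.01,-0.03,0],"twist":0},{"gripper":100,"travel":[0.01,-0.03,0],"twist":0},{"gripper":100,"travel":[0.01,-0.03,0],"twist":0},{"gripper":100,"travel":[0.01,-0.03,0],"twist":0},{"gripper":100,"travel":[0.01,-0.03,0],"twist":0}]'
```

```text
time_s: 3.03
ee_pos: [150.5, -555.0, 404.8]
ee_rot: [180.0, -0.0, -9.7]
force: [0.2, 0.6, -1.1]
gripper_width: 91.1
time_s: 3.45
ee_pos: [224.6, -413.7, 404.8]
ee_rot: [180.0, -0.0, -9.4]
force: [0.1, -0.1, 0.3]
gripper_width: 91.5
time_s: 3.87
ee_pos: [298.2, -273.7, 405.0]
ee_rot: [180.0, -0.0, -9.4]
force: [-0.2, -0.2, -0.6]
gripper_width: 91.0
```

```bash
python3 -m handwheel '[{"gripper":100,"travel":[0.0106,-0.0296,0],"twist":0},{"gripper":100,"travel":[0.0106,-0.0296,0],"twist":0},{"gripper":100,"travel":[0.0106,-0.0296,0],"twist":0},{"gripper":100,"travel":[0.0106,-0.0296,0],"twist":0},{"gripper":100,"travel":[0.0106,-0.0296,0],"twist":0}]'
python3 -m handwheel '[{"gripper":100,"travel":[0.0106,-0.0296,0.01],"twist":0},{"gripper":100,"travel":[0.0106,-0.0296,0.02],"twist":0},{"gripper":100,"travel":[0.0106,-0.0296,0.02],"twist":0},{"gripper":100,"travel":[0.0106,-0.0296,0.02],"twist":0},{"gripper":100,"travel":[0.0106,-0.0296,0.03],"twist":0}]'
python3 - <<'E'
from h import *
T,S=grab('top'),grab('side')
print(env.state()['ee_pos'],env.state()['ee_rot'])
A=np.hstack([cv2.resize(T['frame'][160:265,220:345],(400,336),interpolation=cv2.INTER_CUBIC),cv2.resize(S['frame'][160:265,220:345],(400,336),interpolation=cv2.INTER_CUBIC)])
cv2.imwrite('pics/a1.png',A[:,:,::-1])
E
```

```text
time_s: 4.28
ee_pos: [374.6, -136.3, 405.0]
ee_rot: [180.0, -0.0, -9.4]
force: [-0.6, 0.5, -0.4]
gripper_width: 91.7
time_s: 4.7
ee_pos: [451.1, 0.2, 306.6]
ee_rot: [-180.0, -0.3, -9.3]
force: [0.5, -0.4, -0.1]
gripper_width: 91.3
[450.33028105   1.30008134 302.51033109] [179.99737512   0.37465747  -9.1032481 ]
```

View pics/a1.png

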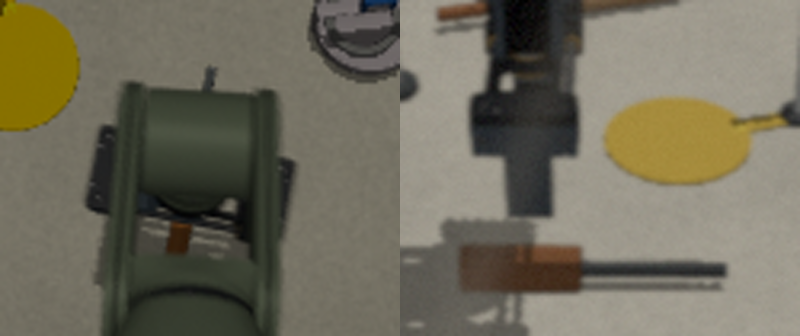

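The gripper (side pane, fingers at (528,190)) hangs over the handle (520,268), with the yaw in line. Descending and gripping.

```bash
python3 -m handwheel '[{"gripper":100,"travel":[0,0,0.025],"twist":0},{"gripper":100,"travel":[0,0,0.025],"twist":0},{"gripper":100,"travel":[0,0,0.025],"twist":0},{"gripper":100,"travel":[0,0,0.02],"twist":0},{"gripper":100,"travel":[0,0,0.012],"twist":0}]'
python3 -m handwheel '[{"gripper":0,"travel":[0,0,0],"twist":0},{"gripper":0,"travel":[0,0,0],"twist":0},{"gripper":0,"travel":[0,0,0],"twist":0},{"gripper":0,"travel":[0,0,0],"twist":0},{"gripper":0,"travel":[0,0,0],"twist":0}]' 60
python3 -m handwheel '[{"gripper":0,"travel":[0,0,0],"twist":0},{"gripper":0,"travel":[0,0,0],"twist":0},{"gripper":0,"travel":[0,0,0],"twist":0},{"gripper":0,"travel":[0,0,0],"twist":0}]'
```

```text
time_s: 5.22
ee_pos: [449.4, -2.0, 197.8]
ee_rot: [180.0, 0.1, -9.4]
force: [0.3, 0.6, -0.7]
gripper_width: 91.4
time_s: 5.63
ee_pos: [450.3, -1.6, 200.1]
ee_rot: [-180.0, -0.1, -9.4]
force: [-0.3, 0.4, -0.0]
gripper_width: 60.9
time_s: 5.97
ee_pos: [450.0, -1.5, 199.1]
ee_rot: [180.0, -0.0, -9.3]
force: [-0.1, -0.5, -0.2]
gripper_width: 34.3
```

```bash
python3 -m handwheel '[{"gripper":0,"travel":[0,0,0.002],"twist":0},{"gripper":0,"travel":[0,0,0],"twist":0},{"gripper":0,"travel":[0,0,0],"twist":0},{"gripper":0,"travel":[0,0,0],"twist":0},{"gripper":0,"travel":[0,0,0],"twist":0}]'
python3 -m handwheel '[{"gripper":0,"travel":[0,0,-0.01],"twist":0},{"gripper":0,"travel":[0,0,-0.02],"twist":0},{"gripper":0,"travel":[0,0,-0.03],"twist":0},{"gripper":0,"travel":[0,0,-0.03],"twist":0},{"gripper":0,"travel":[0,0,0],"twist":0}]'
```

```text
time_s: 6.38
ee_pos: [449.8, -1.5, 196.7]
ee_rot: [180.0, 0.0, -9.3]
force: [0.0, 0.0, -2.0]
gripper_width: 21.7
time_s: 6.8
ee_pos: [451.6, -1.6, 291.6]
ee_rot: [-179.9, -0.6, -9.4]
force: [1.9, 0.5, -0.7]
gripper_width: 21.9
```

```bash
python3 -m handwheel '[{"gripper":0,"travel":[0,0,0],"twist":-0.083},{"gripper":0,"travel":[0,0,0],"twist":-0.083},{"gripper":0,"travel":[0,0,0],"twist":-0.083},{"gripper":0,"travel":[0,0.01,0],"twist":0},{"gripper":0,"travel":[0,0.02,0],"twist":0}]'
python3 -m handwheel '[{"gripper":0,"travel":[0,0.03,0],"twist":0},{"gripper":0,"travel":[0.001,0.03,0.005],"twist":0},{"gripper":0,"travel":[0.001,0.03,0.005],"twist":0},{"gripper":0,"travel":[0.001,0.03,0.005],"twist":0},{"gripper":0,"travel":[0.001,0.025,0.005],"twist":0}]'
python3 -m handwheel '[{"gripper":0,"travel":[0.001,0.02,0.002],"twist":0},{"gripper":0,"travel":[0,0.012,0],"twist":0},{"gripper":0,"travel":[0,0,0],"twist":0},{"gripper":0,"travel":[0,0,0],"twist":0}]'
python3 - <<'E'
from h import *
np.set_printoptions(precision=1,suppress=True)
T,S=grab('top'),grab('side')
s=env.state();print(s['ee_pos'],s['ee_rot'],s['gripper_width'])
p=s['ee_pos'];y=np.radians(s['ee_rot'][2]);d=np.array([np.cos(y),np.sin(y),0])
tip=p+155*d-[0,0,178.5]; print('tip pred',tip)
for c,f in(('top',T),('side',S)):
    print(c,'pred tip',proj(f,tip),'net',[(np.array(q['uv']),round(q['confidence'],2)) for q in env.pinpoint(c,'rod_tip')],'eye pred',proj(f,[662,-191,86]),[(np.array(q['uv']),round(q['confidence'],2)) for q in env.pinpoint(c,'eyelet')])
A=np.hstack([cv2.resize(T['frame'][130:230,290:390],(400,400),interpolation=cv2.INTER_CUBIC),cv2.resize(S['frame'][220:320,290:390],(400,400),interpolation=cv2.INTER_CUBIC)])
cv2.imwrite('pics/b1.png',A[:,:,::-1])
E
```

```text
time_s: 7.22
ee_pos: [452.1, -31.0, 286.2]
ee_rot: [-180.0, 0.1, 4.9]
force: [0.3, -0.3, -2.5]
gripper_width: 21.8
time_s: 7.63
ee_pos: [468.6, -178.0, 266.1]
ee_rot: [180.0, 0.0, 4.7]
force: [0.6, 0.4, -2.3]
gripper_width: 21.7
time_s: 7.97
ee_pos: [472.3, -207.6, 264.6]
ee_rot: [-179.9, 0.1, 4.8]
force: [-0.6, 0.0, -1.3]
gripper_width: 21.4
[ 472.3 -206.5  264.8] [-180.     0.     4.9] 21.459359230003336
tip pred [ 626.7 -193.3   86.3]
top pred tip [338.4 170.5] net [(array([337.9, 171.9]), 0.38)] eye pred [337.7 160. ] [(array([336.6, 159.5]), 0.96)]
side pred tip [349.4 268.3] net [(array([347.1, 265.7]), 0.71)] eye pred [364.2 266.1] [(array([364.2, 263.3]), 0.87), (array([393.9, 379.4]), 0.59)]
```

View pics/b1.png

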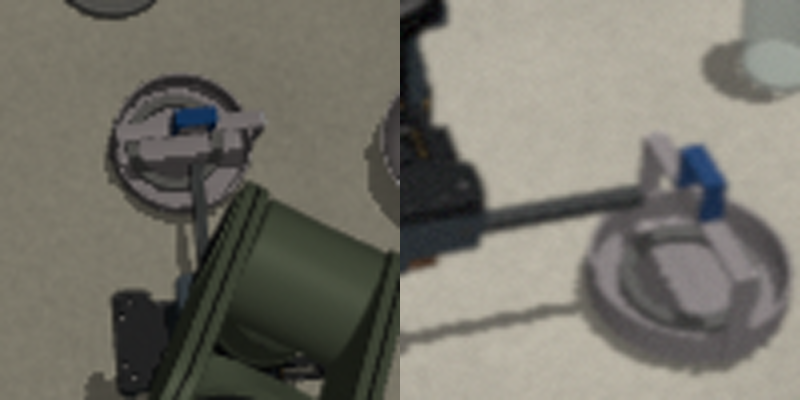

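The tip is at top-pane (197,165), in line with the blue eyelet at (194,121). In the side pane the rod heads to the hole between (655,140) and (710,215). The predictions match within about 1–3 px, so I thread.

```bash
python3 -m handwheel '[{"gripper":0,"travel":[0.01,0,0],"twist":0},{"gripper":0,"travel":[0.012,0,0],"twist":0},{"gripper":0,"travel":[0.012,0,0],"twist":0},{"gripper":0,"travel":[0.012,0,0],"twist":0},{"gripper":0,"travel":[0.012,0,0],"twist":0}]'
python3 -m handwheel '[{"gripper":0,"travel":[0,0,0],"twist":0}]'
python3 - <<'E'
from h import *
np.set_printoptions(precision=1,suppress=True)
T,S=grab('top'),grab('side')
s=env.state();print(s['ee_pos'],s['ee_rot'],s['force'])
for c,f in(('top',T),('side',S)):
    print(c,[(np.array(q['uv']),round(q['confidence'],2)) for q in env.pinpoint(c,'rod_tip')],[(np.array(q['uv']),round(q['confidence'],2)) for q in env.pinpoint(c,'eyelet')])
A=np.hstack([cv2.resize(T['frame'][130:230,290:390],(400,400),interpolation=cv2.INTER_CUBIC),cv2.resize(S['frame'][235:295,330:390],(400,400),interpolation=cv2.INTER_CUBIC)])
cv2.imwrite('pics/b2.png',A[:,:,::-1])
E
```

```text
time_s: 8.68
ee_pos: [532.4, -202.0, 265.0]
ee_rot: [180.0, -0.1, 4.9]
force: [-0.1, -0.0, -1.9]
gripper_width: 22.0
time_s: 8.77
ee_pos: [533.7, -202.1, 265.1]
ee_rot: [179.9, -0.2, 5.0]
force: [-0.5, -0.2, -2.5]
gripper_width: 21.6
[ 531.2 -202.1  264.7] [-180.    0.    5.] [-0.6 -0.  -1.8]
top [(array([335.2, 151.7]), 0.55)] [(array([335.8, 160.2]), 0.85)]
side [(array([375.5, 262.2]), 0.83)] [(array([366.4, 268.3]), 0.87)]
```

View pics/b2.png

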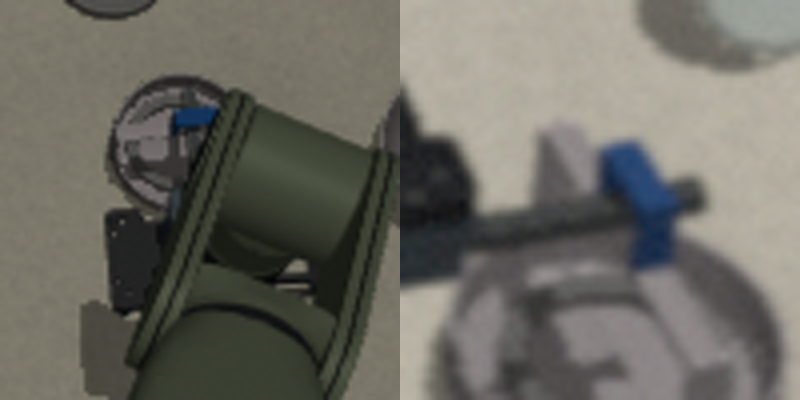

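The rod is through the eyelet, with its tip showing beyond the blue strap at (695,195). I advance another 60 mm and start to lift.

```bash
python3 -m handwheel '[{"gripper":0,"travel":[0.012,0,0],"twist":0},{"gripper":0,"travel":[0.012,0,0],"twist":0},{"gripper":0,"travel":[0.012,0,0],"twist":0},{"gripper":0,"travel":[0.012,0,0],"twist":0},{"gripper":0,"travel":[0.012,0,0],"twist":0}]'
python3 -m handwheel '[{"gripper":0,"travel":[0,0,0],"twist":0},{"gripper":0,"travel":[0,0,-0.003],"twist":0},{"gripper":0,"travel":[0,0,-0.003],"twist":0},{"gripper":0,"travel":[0,0,-0.002],"twist":0},{"gripper":0,"travel":[0,0,-0.002],"twist":0}]'
python3 -m handwheel '[{"gripper":0,"travel":[0,0,-0.002],"twist":0},{"gripper":0,"travel":[0,0,-0.003],"twist":0},{"gripper":0,"travel":[0,0,-0.003],"twist":0},{"gripper":0,"travel":[0,0,-0.003],"twist":0},{"gripper":0,"travel":[0,0,-0.003],"twist":0}]'
python3 -m handwheel '[{"gripper":0,"travel":[0,0,-0.004],"twist":0},{"gripper":0,"travel":[0,0,-0.004],"twist":0},{"gripper":0,"travel":[0,0,-0.004],"twist":0},{"gripper":0,"travel":[0,0,0],"twist":0},{"gripper":0,"travel":[0,0,0],"twist":0}]'
python3 - <<'E'
from h import *
np.set_printoptions(precision=1,suppress=True)
T,S=grab('top'),grab('side')
s=env.state();print(s['ee_pos'],s['ee_rot'],s['force'],s['torque'])
lo,hi=(0,150,60),(8,255,255)
print('red tip masks')
for c,f,r in(('top',T,(200,232,115,165)),('side',S,(325,360,135,160))):
    m=mask(f,lo,hi,r);ys,xs=np.nonzero(m);print(c,[(x,y) for x,y in zip(xs,ys) if x in(xs.min(),xs.max()) or y in (ys.min(),ys.max())])
A=np.hstack([cv2.resize(S['frame'][120:170,320:370],(400,400),interpolation=cv2.INTER_CUBIC),cv2.resize(S['frame'][210:310,310:410],(400,400),interpolation=cv2.INTER_CUBIC)])
cv2.imwrite('pics/b3.png',A[:,:,::-1])
E
```

```text
time_s: 9.48
ee_pos: [590.3, -197.3, 265.1]
ee_rot: [-180.0, 0.0, 4.9]
force: [-0.1, 0.8, -1.4]
gripper_width: 21.4
time_s: 9.9
ee_pos: [589.3, -197.2, 274.8]
ee_rot: [-180.0, 0.1, 4.9]
force: [0.4, -0.0, -5.6]
gripper_width: 21.7
time_s: 10.32
ee_pos: [590.2, -197.2, 289.2]
ee_rot: [180.0, 0.0, 4.9]
force: [0.8, -0.1, -5.0]
gripper_width: 21.7
time_s: 10.73
ee_pos: [590.3, -197.2, 301.4]
ee_rot: [180.0, -0.0, 4.9]
force: [0.5, -0.3, -5.1]
gripper_width: 21.9
[ 590.1 -197.1  300.8] [-180.     0.     4.9] [ 0.1  0.  -5.2] [-0.   0.3 -0. ]
red tip masks
top [(np.int64(215), np.int64(126)), (np.int64(211), np.int64(128)), (np.int64(216), np.int64(128)), (np.int64(211), np.int64(129)), (np.int64(216), np.int64(129)), (np.int64(211), np.int64(130)), (np.int64(216), np.int64(134)), (np.int64(216), np.int64(135)), (np.int64(216), np.int64(136)), (np.int64(216), np.int64(137)), (np.int64(214), np.int64(138))]Traceback (most recent call last):
  File "<stdin>", line 8, in <module>
  File "h.py", line 27, in mask
    n,l,s,_=cv2.connectedComponentsWithStats(o); return (l==1+np.argmax(s[1:,4])).astype(np.uint8)
                                                              ~~~~~~~~~^^^^^^^^^
    return _wrapfunc(a, 'argmax', axis=axis, out=out, **kwds)
    return bound(*args, **kwds)
ValueError: attempt to get argmax of an empty sequence
```

Run:
```python
from h import *
np.set_printoptions(precision=1,suppress=True)
T,S=grab('top'),grab('side')
t0=cv2.imread('pics/top0.png')[:,:,::-1];s0=cv2.imread('pics/side0.png')[:,:,::-1]
m=mask(dict(frame=s0),(0,100,50),(9,255,255),(325,362,135,160));ys,xs=np.nonzero(m);print(m.sum(),xs.min(),xs.max(),ys[xs<=xs.min()+1].mean(),ys.mean(),xs.mean())
ang=np.radians(13)
for a in (0,6,13,20):
  for z in(155,165,170,175): 
    a_=np.radians(a);p=[602+95*np.cos(a_),185+95*np.sin(a_),z];b=[602+125*np.cos(a_),185+125*np.sin(a_),0];print(a,z,proj(T,p),proj(S,p), 'post base',proj(T,b),proj(S,b))
A=np.hstack([cv2.resize(s0[120:220,290:365],(300,400),interpolation=cv2.INTER_CUBIC),cv2.resize(S['frame'][210:310,310:410],(400,400),interpolation=cv2.INTER_CUBIC)])
cv2.imwrite('pics/b3.png',A[:,:,::-1])
```

```text
43 340 351 148.0 147.51162790697674 346.06976744186045
0 155 [220.2 140. ] [339.8 156.7] post base [225.6 145.7] [345.7 200.1]
0 165 [219.9 139. ] [340.  153.6] post base [225.6 145.7] [345.7 200.1]
0 170 [219.7 138.5] [340.2 152.1] post base [225.6 145.7] [345.7 200.1]
0 175 [219.5 138. ] [340.3 150.5] post base [225.6 145.7] [345.7 200.1]
6 155 [217.  140.1] [338.7 155. ] post base [221.9 145.8] [344.3 197.8]
6 165 [216.6 139.1] [339. 152.] post base [221.9 145.8] [344.3 197.8]
6 170 [216.4 138.6] [339.1 150.4] post base [221.9 145.8] [344.3 197.8]
6 175 [216.2 138. ] [339.2 148.9] post base [221.9 145.8] [344.3 197.8]
13 155 [213.3 140.6] [337.1 153.1] post base [217.5 146.4] [342.3 195.1]
13 165 [212.9 139.6] [337.4 150.1] post base [217.5 146.4] [342.3 195.1]
13 170 [212.7 139.1] [337.5 148.6] post base [217.5 146.4] [342.3 195.1]
13 175 [212.5 138.5] [337.6 147. ] post base [217.5 146.4] [342.3 195.1]
20 155 [209.7 141.5] [335.1 151.4] post base [213.2 147.5] [339.8 192.6]
20 165 [209.2 140.5] [335.3 148.3] post base [213.2 147.5] [339.8 192.6]
20 170 [209. 140.] [335.4 146.8] post base [213.2 147.5] [339.8 192.6]
20 175 [208.8 139.5] [335.5 145.3] post base [213.2 147.5] [339.8 192.6]
```

View pics/b3.png

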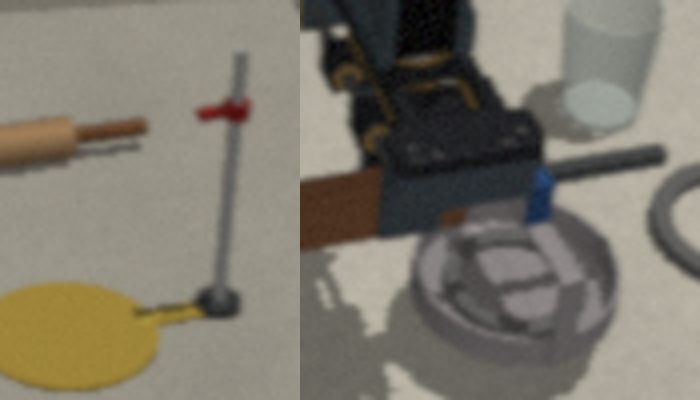

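The left pane shows the pointer tip at (200,113), its post top at (240,52) and base at (217,303), which gives a height of about 171 mm. The right pane shows the dish hanging level on the rod below the gripper, with the rod tip free at (660,152). The force reads +3.2 N, which fits dish plus gasket.

```bash
python3 -m handwheel '[{"gripper":0,"travel":[0,0,-0.003],"twist":0},{"gripper":0,"travel":[0,0,-0.006],"twist":0},{"gripper":0,"travel":[0,0,-0.009],"twist":0},{"gripper":0,"travel":[0,0,-0.012],"twist":0},{"gripper":0,"travel":[0,0,-0.012],"twist":0}]'
python3 -m handwheel '[{"gripper":0,"travel":[0,0,-0.012],"twist":0},{"gripper":0,"travel":[0,0,-0.012],"twist":0},{"gripper":0,"travel":[0,0,-0.012],"twist":0},{"gripper":0,"travel":[0,0,-0.012],"twist":0},{"gripper":0,"travel":[0,0,-0.009],"twist":0}]'
python3 -m handwheel '[{"gripper":0,"travel":[0,0,-0.007],"twist":0},{"gripper":0,"travel":[0,0,-0.005],"twist":0},{"gripper":0,"travel":[0,0,-0.003],"twist":0},{"gripper":0,"travel":[0,-0.002,0],"twist":0},{"gripper":0,"travel":[0,-0.004,0],"twist":0}]'
python3 -m handwheel '[{"gripper":0,"travel":[0,-0.006,0],"twist":0},{"gripper":0,"travel":[-0.001,-0.008,0],"twist":0},{"gripper":0,"travel":[-0.001,-0.01,0],"twist":0},{"gripper":0,"travel":[-0.001,-0.012,0],"twist":0},{"gripper":0,"travel":[-0.001,-0.012,0],"twist":0}]'
python3 -m handwheel '[{"gripper":0,"travel":[-0.001,-0.012,0],"twist":0},{"gripper":0,"travel":[-0.001,-0.012,0],"twist":0},{"gripper":0,"travel":[-0.001,-0.012,0],"twist":0},{"gripper":0,"travel":[-0.001,-0.012,0],"twist":0},{"gripper":0,"travel":[-0.001,-0.012,0],"twist":0}]'
python3 -m handwheel '[{"gripper":0,"travel":[-0.001,-0.012,0],"twist":0},{"gripper":0,"travel":[-0.001,-0.012,0],"twist":0},{"gripper":0,"travel":[-0.001,-0.012,0],"twist":0},{"gripper":0,"travel":[-0.001,-0.012,0],"twist":0},{"gripper":0,"travel":[-0.001,-0.012,0],"twist":0}]'
python3 -m handwheel '[{"gripper":0,"travel":[-0.001,-0.012,0],"twist":0},{"gripper":0,"travel":[-0.001,-0.012,0],"twist":0},{"gripper":0,"travel":[-0.001,-0.012,0],"twist":0},{"gripper":0,"travel":[-0.001,-0.012,0],"twist":0},{"gripper":0,"travel":[-0.001,-0.012,0],"twist":0}]'
```

```text
time_s: 11.35
ee_pos: [590.3, -197.2, 344.2]
ee_rot: [180.0, -0.0, 4.9]
force: [1.1, -0.1, -4.9]
gripper_width: 21.6
time_s: 11.77
ee_pos: [590.2, -197.2, 402.3]
ee_rot: [179.9, -0.1, 4.9]
force: [-0.5, -0.3, -5.3]
gripper_width: 21.7
time_s: 12.18
ee_pos: [589.7, -191.3, 414.5]
ee_rot: [180.0, 0.0, 4.9]
force: [0.0, -0.6, -3.8]
gripper_width: 21.7
time_s: 12.6
ee_pos: [581.3, -142.3, 414.9]
ee_rot: [-180.0, 0.0, 4.9]
force: [0.4, 0.1, -4.5]
gripper_width: 21.6
time_s: 13.02
ee_pos: [571.2, -83.0, 415.1]
ee_rot: [180.0, -0.0, 4.9]
force: [-0.0, -1.0, -5.2]
gripper_width: 21.8
time_s: 13.43
ee_pos: [561.2, -23.9, 415.0]
ee_rot: [180.0, -0.0, 4.9]
force: [-0.8, -0.4, -4.9]
gripper_width: 21.9
time_s: 13.85
ee_pos: [551.0, 35.5, 415.0]
ee_rot: [180.0, -0.0, 4.9]
force: [-0.1, -0.3, -4.6]
gripper_width: 21.7
```

```bash
python3 -m handwheel '[{"gripper":0,"travel":[-0.001,-0.012,0],"twist":0},{"gripper":0,"travel":[-0.001,-0.012,0],"twist":0},{"gripper":0,"travel":[-0.001,-0.012,0],"twist":0},{"gripper":0,"travel":[-0.001,-0.012,0],"twist":0},{"gripper":0,"travel":[-0.001,-0.012,0],"twist":0}]'
python3 -m handwheel '[{"gripper":0,"travel":[-0.001,-0.012,0],"twist":0},{"gripper":0,"travel":[-0.001,-0.012,0],"twist":0},{"gripper":0,"travel":[-0.001,-0.012,0],"twist":0},{"gripper":0,"travel":[0,-0.012,0],"twist":0},{"gripper":0,"travel":[0,-0.012,0],"twist":0}]'
python3 -m handwheel '[{"gripper":0,"travel":[0,-0.01,0],"twist":0},{"gripper":0,"travel":[0,-0.007,0],"twist":0},{"gripper":0,"travel":[0,-0.005,0],"twist":0},{"gripper":0,"travel":[0,-0.003,0],"twist":0},{"gripper":0,"travel":[0,0,0],"twist":0}]'
python3 -m handwheel '[{"gripper":0,"travel":[0,0,0],"twist":0},{"gripper":0,"travel":[0,0,0],"twist":0},{"gripper":0,"travel":[0,0,0],"twist":0}]'
python3 - <<'E'
from h import *
np.set_printoptions(precision=1,suppress=True)
T,S=grab('top'),grab('side')
s=env.state();print(s['ee_pos'],s['ee_rot'],s['force'],s['torque'])
p=s['ee_pos'];y=np.radians(s['ee_rot'][2]);d=np.array([np.cos(y),np.sin(y),0])
rim=p+72*d; rim[2]=p[2]-178.5+5-70
print('rim',rim)
for c,f in(('top',T),('side',S)):
    print(c,'rim pred',proj(f,rim),[proj(f,rim+np.array(o)) for o in((60,0,0),(-60,0,0),(0,60,0),(0,-60,0))],
     'net dish_rim',[(np.array(q['uv']),round(q['confidence'],2)) for q in env.pinpoint(c,'dish_rim')],'ptr',[(np.array(q['uv']),round(q['confidence'],2)) for q in env.pinpoint(c,'pointer_tip')],
     'eye pred',proj(f,rim+[0,0,58]),[(np.array(q['uv']),round(q['confidence'],2)) for q in env.pinpoint(c,'eyelet')])
A=np.hstack([cv2.resize(T['frame'][115:215,170:270],(400,400),interpolation=cv2.INTER_CUBIC),cv2.resize(S['frame'][110:230,250:370],(400,400),interpolation=cv2.INTER_CUBIC)])
cv2.imwrite('pics/c1.png',A[:,:,::-1])
E
```

```text
time_s: 14.27
ee_pos: [540.9, 94.9, 415.0]
ee_rot: [-180.0, -0.0, 4.9]
force: [0.3, -0.3, -5.3]
gripper_width: 21.6
time_s: 14.68
ee_pos: [532.9, 154.4, 415.0]
ee_rot: [180.0, -0.0, 4.9]
force: [0.3, -0.3, -6.2]
gripper_width: 22.0
time_s: 15.1
ee_pos: [530.9, 178.5, 414.9]
ee_rot: [180.0, 0.0, 4.9]
force: [-0.2, -0.3, -4.5]
gripper_width: 21.5
time_s: 15.35
ee_pos: [530.9, 177.7, 415.0]
ee_rot: [180.0, -0.0, 4.9]
force: [0.0, 0.0, -4.4]
gripper_width: 21.8
[530.9 177.8 415. ] [180.   -0.    4.9] [ 0.3 -0.5 -4.9] [-0.   0.3  0.1]
rim [602.7 183.9 171.5]
top rim pred [218.6 168.2] [array([219.5, 149.1]), array([217.7, 187.6]), array([198.8, 167.7]), array([238.4, 168.7])] net dish_rim [(array([217.7, 170.9]), 0.51)] ptr [(array([171.9, 268.6]), 0.65), (array([213.6, 140.6]), 0.58), (array([217.5, 190.3]), 0.17)] eye pred [216.3 163.2] [(array([219.2, 162.7]), 0.43), (array([219.6, 195.1]), 0.2)]
side rim pred [307.6 154.3] [array([328.5, 152.7]), array([286.5, 155.9]), array([303.6, 144.3]), array([311.9, 165.1])] net dish_rim [(array([310.5, 151.3]), 0.71), (array([277.3, 160.1]), 0.22)] ptr [(array([337.5, 148.4]), 0.56), (array([202.2, 139.4]), 0.39)] eye pred [308.3 135.6] [(array([308.4, 132.3]), 0.88)]
```

View pics/c1.png

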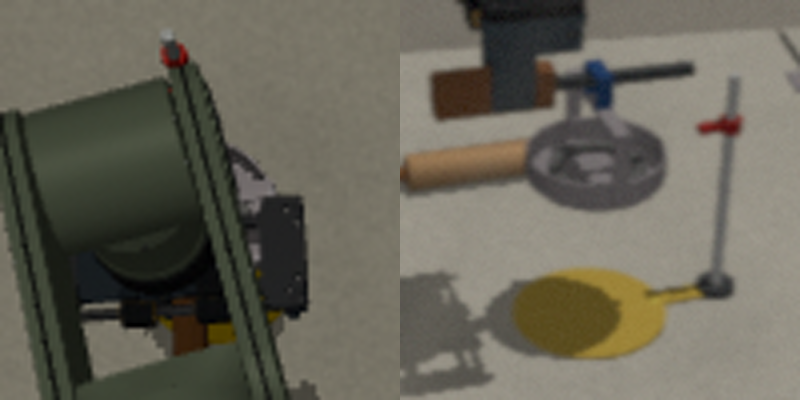

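The side pane shows the dish hanging level, centred over the yellow disc. Its rim spans x 528–666 at pane height ~150, against the red tip at (700,128), and its near edges agree with the prediction to about 1 px. The computed rim height is 171.5 mm and the pointer 171–174 mm, so I hold.

```bash
H='-'; python3 -m handwheel '[{"gripper":0,"travel":[0,0,-0.001],"twist":0},{"gripper":0,"travel":[0,0,0],"twist":0},{"gripper":0,"travel":[0,0,0],"twist":0},{"gripper":0,"travel":[0,0,0],"twist":0},{"gripper":0,"travel":[0,0,0],"twist":0}]' >/dev/null
python3 -m handwheel '[{"gripper":0,"travel":[0,0,0],"twist":0},{"gripper":0,"travel":[0,0,0],"twist":0},{"gripper":0,"travel":[0,0,0],"twist":0},{"gripper":0,"travel":[0,0,0],"twist":0},{"gripper":0,"travel":[0,0,0],"twist":0}]' >/dev/null
python3 -m handwheel '[{"gripper":0,"travel":[0,0,0],"twist":0},{"gripper":0,"travel":[0,0,0],"twist":0},{"gripper":0,"travel":[0,0,0],"twist":0},{"gripper":0,"travel":[0,0,0],"twist":0},{"gripper":0,"travel":[0,0,0],"twist":0}]' >/dev/null
python3 -m handwheel '[{"gripper":0,"travel":[0,0,0],"twist":0},{"gripper":0,"travel":[0,0,0],"twist":0},{"gripper":0,"travel":[0,0,0],"twist":0},{"gripper":0,"travel":[0,0,0],"twist":0},{"gripper":0,"travel":[0,0,0],"twist":0}]' >/dev/null
python3 -m handwheel '[{"gripper":0,"travel":[0,0,0],"twist":0},{"gripper":0,"travel":[0,0,0],"twist":0},{"gripper":0,"travel":[0,0,0],"twist":0},{"gripper":0,"travel":[0,0,0],"twist":0},{"gripper":0,"travel":[0,0,0],"twist":0}]'
python3 - <<'E'
from h import *
np.set_printoptions(precision=1,suppress=True)
S=grab('side'); p=env.state()['ee_pos']
tr=env.trace('side','dish')
for q in tr: ys,xs=np.nonzero(q['pixels']);print(q['confidence'],xs.min(),xs.max(),ys.min(),ys.max())
m=tr[0]['pixels'].astype(np.uint8); m[:148]=0   # lower part only
ys,xs=np.nonzero(m);print('mask below 148: x',xs.min(),xs.max(),'bottom',ys.max())
# observed bottom/left/right edges vs model for different rim z
for z in(163,167,171,175,179):
    P=np.array([[602.7+60*np.cos(a),183.9+60*np.sin(a),z-h] for a in th for h in(0,28)])
    Q=np.array([proj(S,x) for x in P]); print(z,Q[:,0].min(),Q[:,0].max(),Q[:,1].max())
E
```

```text
time_s: 17.83
ee_pos: [530.9, 178.1, 415.9]
ee_rot: [180.0, 0.0, 4.9]
force: [0.2, 0.7, -5.1]
gripper_width: 21.6
0.65 341 351 146 150
0.61 287 329 128 172
mask below 148: x 341 351 bottom 150
163 286.295474406422 328.8461083912119 176.73446879298078
167 286.29734084819347 328.9278463722113 175.4956267543358
171 286.2992142403832 329.00989171962794 174.25200372340487
175 286.30109462188744 329.09224617045265 173.00357197016402
179 286.3029820318933 329.17491147478887 171.75030354972634
```

```bash
python3 -m handwheel '[{"gripper":0,"travel":[0,0,0.001],"twist":0},{"gripper":0,"travel":[0,0,0.001],"twist":0},{"gripper":0,"travel":[0,0,0.001],"twist":0},{"gripper":0,"travel":[0,0,0.001],"twist":0},{"gripper":0,"travel":[0,0,0],"twist":0}]' >/dev/null
python3 -m handwheel '[{"gripper":0,"travel":[0,0,0],"twist":0},{"gripper":0,"travel":[0,0,0],"twist":0},{"gripper":0,"travel":[0,0,0],"twist":0},{"gripper":0,"travel":[0,0,0],"twist":0},{"gripper":0,"travel":[0,0,0],"twist":0}]' >/dev/null
python3 -m handwheel '[{"gripper":0,"travel":[0,0,0],"twist":0},{"gripper":0,"travel":[0,0,0],"twist":0},{"gripper":0,"travel":[0,0,0],"twist":0},{"gripper":0,"travel":[0,0,0],"twist":0},{"gripper":0,"travel":[0,0,0],"twist":0}]' >/dev/null
python3 -m handwheel '[{"gripper":0,"travel":[0,0,0],"twist":0},{"gripper":0,"travel":[0,0,0],"twist":0},{"gripper":0,"travel":[0,0,0],"twist":0},{"gripper":0,"travel":[0,0,0],"twist":0},{"gripper":0,"travel":[0,0,0],"twist":0}]' >/dev/null
python3 -m handwheel '[{"gripper":0,"travel":[0,0,0],"twist":0},{"gripper":0,"travel":[0,0,0],"twist":0},{"gripper":0,"travel":[0,0,0],"twist":0},{"gripper":0,"travel":[0,0,0],"twist":0},{"gripper":0,"travel":[0,0,0],"twist":0}]'
```

```text
time_s: 20.02
ee_pos: [530.9, 178.1, 411.9]
ee_rot: [180.0, -0.0, 4.9]
force: [-0.4, -0.2, -5.6]
gripper_width: 22.3
```

```bash
python3 -m handwheel '[{"gripper":0,"travel":[-0.002,0,0],"twist":0},{"gripper":0,"travel":[-0.004,0,0],"twist":0},{"gripper":0,"travel":[-0.004,0,0.002],"twist":0},{"gripper":0,"travel":[-0.002,0,0.004],"twist":0},{"gripper":0,"travel":[0,0,0.006],"twist":0}]'
python3 -m handwheel '[{"gripper":0,"travel":[0,0,0.008],"twist":0},{"gripper":0,"travel":[0,0,0.008],"twist":0},{"gripper":0,"travel":[0,0,0.008],"twist":0},{"gripper":0,"travel":[0,0,0.008],"twist":0},{"gripper":0,"travel":[0,0,0.008],"twist":0}]'
python3 -m handwheel '[{"gripper":0,"travel":[0,0,0.008],"twist":0},{"gripper":0,"travel":[0,0,0.008],"twist":0},{"gripper":0,"travel":[0,0,0.008],"twist":0},{"gripper":0,"travel":[0,0,0.008],"twist":0},{"gripper":0,"travel":[0,0,0.008],"twist":0}]'
python3 -m handwheel '[{"gripper":0,"travel":[0,0,0.008],"twist":0},{"gripper":0,"travel":[0.002,0,0.008],"twist":0},{"gripper":0,"travel":[0.003,0,0.006],"twist":0},{"gripper":0,"travel":[0.003,0,0.004],"twist":0},{"gripper":0,"travel":[0.003,0,0.002],"twist":0}]'
python3 -m handwheel '[{"gripper":0,"travel":[0,0,0],"twist":0},{"gripper":0,"travel":[0,0,0],"twist":0},{"gripper":0,"travel":[0,0,0],"twist":0}]'
```

```text
time_s: 20.43
ee_pos: [518.3, 177.0, 400.0]
ee_rot: [-180.0, -0.0, 4.9]
force: [0.0, -0.3, -4.3]
gripper_width: 21.6
time_s: 20.85
ee_pos: [518.9, 177.1, 358.8]
ee_rot: [180.0, 0.0, 4.9]
force: [0.8, 0.3, -4.9]
gripper_width: 21.5
time_s: 21.27
ee_pos: [518.9, 177.1, 319.2]
ee_rot: [180.0, -0.0, 4.9]
force: [-0.9, -0.0, -4.5]
gripper_width: 21.7
time_s: 21.68
ee_pos: [530.3, 178.0, 291.2]
ee_rot: [180.0, 0.0, 4.9]
force: [-0.7, 0.2, -4.8]
gripper_width: 21.7
time_s: 21.93
ee_pos: [530.0, 178.0, 292.3]
ee_rot: [-180.0, -0.0, 4.9]
force: [-0.6, 1.1, -5.3]
gripper_width: 22.0
```

```bash
python3 -m handwheel '[{"gripper":0,"travel":[0,0,0.002],"twist":0},{"gripper":0,"travel":[0,0,0.003],"twist":0},{"gripper":0,"travel":[0,0,0.003],"twist":0},{"gripper":0,"travel":[0,0,0.002],"twist":0},{"gripper":0,"travel":[0,0,0.002],"twist":0}]'
python3 -m handwheel '[{"gripper":0,"travel":[0,0,0.0015],"twist":0},{"gripper":0,"travel":[0,0,0.0015],"twist":0},{"gripper":0,"travel":[0,0,0.0015],"twist":0},{"gripper":0,"travel":[0,0,0.0015],"twist":0},{"gripper":0,"travel":[0,0,0.0015],"twist":0}]'
python3 -m handwheel '[{"gripper":0,"travel":[0,0,0.0015],"twist":0},{"gripper":0,"travel":[0,0,0.0015],"twist":0},{"gripper":0,"travel":[0,0,0.001],"twist":0},{"gripper":0,"travel":[0,0,0.001],"twist":0},{"gripper":0,"travel":[0,0,0],"twist":0}]'
python3 -m handwheel '[{"gripper":0,"travel":[0,0,0],"twist":0},{"gripper":0,"travel":[0,0,0],"twist":0}]'
python3 - <<'E'
from h import *
np.set_printoptions(precision=1,suppress=True)
T,S=grab('top'),grab('side')
print(env.state()['force'])
A=np.hstack([cv2.resize(T['frame'][115:215,170:270],(400,400),interpolation=cv2.INTER_CUBIC),cv2.resize(S['frame'][130:220,260:350],(400,400),interpolation=cv2.INTER_CUBIC)])
cv2.imwrite('pics/d1.png',A[:,:,::-1])
E
```

```text
time_s: 22.35
ee_pos: [529.7, 178.0, 279.6]
ee_rot: [180.0, 0.0, 4.9]
force: [0.2, -0.2, -4.6]
gripper_width: 22.2
time_s: 22.77
ee_pos: [530.3, 178.1, 272.9]
ee_rot: [-180.0, -0.1, 4.9]
force: [0.1, -0.1, -2.7]
gripper_width: 21.6
time_s: 23.18
ee_pos: [529.9, 178.0, 267.3]
ee_rot: [180.0, 0.0, 4.9]
force: [0.1, 0.2, -2.0]
gripper_width: 21.8
time_s: 23.35
ee_pos: [529.9, 178.0, 267.5]
ee_rot: [180.0, -0.0, 4.9]
force: [-0.3, 0.6, -1.6]
gripper_width: 21.7
[-0.1  1.5 -2.7]
```

View pics/d1.png

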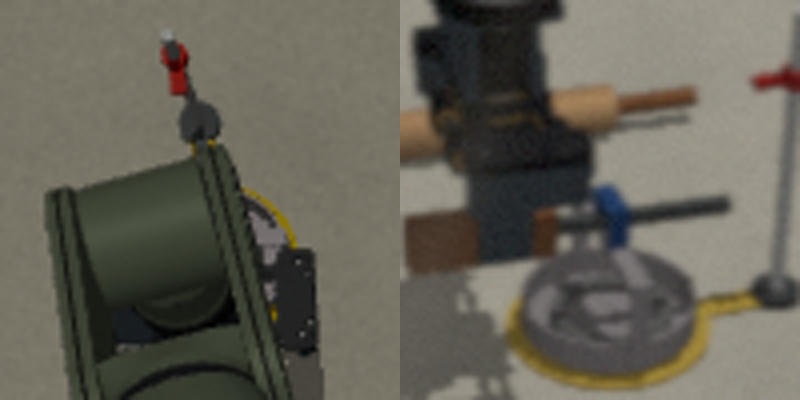

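The side pane shows the dish seated level in the middle of the yellow disc, with an even yellow ring all round. The rod sits free in the blue eyelet hole at (612,215), and the force is back to 2 N. Drawing the rod out.

```bash
python3 -m handwheel '[{"gripper":0,"travel":[-0.005,0,0],"twist":0},{"gripper":0,"travel":[-0.01,0,0],"twist":0},{"gripper":0,"travel":[-0.012,0,0],"twist":0},{"gripper":0,"travel":[-0.012,0,0],"twist":0},{"gripper":0,"travel":[-0.012,0,0],"twist":0}]'
python3 -m handwheel '[{"gripper":0,"travel":[-0.012,0,0],"twist":0},{"gripper":0,"travel":[-0.012,0,0],"twist":0},{"gripper":0,"travel":[-0.012,0,0],"twist":0},{"gripper":0,"travel":[-0.012,0,0],"twist":0},{"gripper":0,"travel":[-0.012,0,0],"twist":0}]'
python3 -m handwheel '[{"gripper":0,"travel":[-0.012,0,0],"twist":0},{"gripper":0,"travel":[-0.012,0,0],"twist":0},{"gripper":0,"travel":[-0.01,0,0],"twist":0},{"gripper":0,"travel":[-0.005,0,0],"twist":0},{"gripper":0,"travel":[0,0,0],"twist":0}]'
python3 -m handwheel '[{"gripper":0,"travel":[0,0.01,0],"twist":0},{"gripper":0,"travel":[0,0.02,0],"twist":0},{"gripper":0,"travel":[0,0.025,0],"twist":0},{"gripper":0,"travel":[0,0.025,0],"twist":0},{"gripper":0,"travel":[0,0.025,0],"twist":0}]'
python3 -m handwheel '[{"gripper":0,"travel":[0,0.025,0],"twist":0},{"gripper":0,"travel":[0,0.02,0],"twist":0},{"gripper":0,"travel":[0,0.01,0],"twist":0},{"gripper":0,"travel":[0,0,0],"twist":0},{"gripper":0,"travel":[0,0,0],"twist":0}]'
```

```text
time_s: 23.87
ee_pos: [477.6, 173.4, 267.4]
ee_rot: [180.0, 0.1, 4.9]
force: [-0.4, 0.5, -2.0]
gripper_width: 21.5
time_s: 24.28
ee_pos: [417.8, 168.3, 267.5]
ee_rot: [180.0, 0.0, 4.9]
force: [0.4, 0.7, -1.7]
gripper_width: 22.0
time_s: 24.7
ee_pos: [379.2, 165.0, 267.5]
ee_rot: [180.0, 0.0, 4.9]
force: [-0.2, -0.3, -1.6]
gripper_width: 21.4
time_s: 25.12
ee_pos: [390.1, 59.0, 267.6]
ee_rot: [180.0, -0.1, 5.0]
force: [0.8, 0.3, -0.9]
gripper_width: 22.1
time_s: 25.53
ee_pos: [394.6, 4.9, 267.5]
ee_rot: [180.0, -0.0, 4.8]
force: [-0.1, 0.4, -1.8]
gripper_width: 21.5
```

```bash
python3 -m handwheel '[{"gripper":0,"travel":[0,0,0.01],"twist":0},{"gripper":0,"travel":[0,0,0.015],"twist":0},{"gripper":0,"travel":[0,0,0.015],"twist":0},{"gripper":0,"travel":[0,0,0.012],"twist":0},{"gripper":0,"travel":[0,0,0.008],"twist":0}]'
python3 -m handwheel '[{"gripper":0,"travel":[0,0,0.004],"twist":0},{"gripper":0,"travel":[0,0,0.002],"twist":0},{"gripper":0,"travel":[0,0,0.002],"twist":0},{"gripper":0,"travel":[0,0,0.001],"twist":0},{"gripper":0,"travel":[0,0,0],"twist":0}]'
python3 -m handwheel '[{"gripper":0,"travel":[0,0,0.001],"twist":0},{"gripper":0,"travel":[0,0,0],"twist":0},{"gripper":0,"travel":[0,0,0],"twist":0}]'
```

```text
time_s: 25.95
ee_pos: [394.1, 6.3, 206.5]
ee_rot: [-180.0, 0.1, 5.0]
force: [0.3, 0.1, -1.9]
gripper_width: 21.7
time_s: 26.37
ee_pos: [394.3, 5.8, 198.7]
ee_rot: [180.0, -0.0, 4.9]
force: [-0.7, -0.3, -1.7]
gripper_width: 21.8
time_s: 26.62
ee_pos: [394.2, 5.7, 197.7]
ee_rot: [180.0, -0.0, 4.9]
force: [-0.1, 1.0, -1.4]
gripper_width: 21.9
```

```bash
python3 -m handwheel '[{"gripper":0,"travel":[0,0,0.001],"twist":0},{"gripper":0,"travel":[0,0,0],"twist":0},{"gripper":20,"travel":[0,0,0],"twist":0},{"gripper":30,"travel":[0,0,0],"twist":0},{"gripper":50,"travel":[0,0,0],"twist":0}]'
python3 -m handwheel '[{"gripper":70,"travel":[0,0,0],"twist":0},{"gripper":70,"travel":[0,0,0],"twist":0},{"gripper":70,"travel":[0,0,0],"twist":0},{"gripper":70,"travel":[0,0,0],"twist":0},{"gripper":70,"travel":[0,0,0],"twist":0}]'
python3 -m handwheel '[{"gripper":70,"travel":[0,0,-0.01],"twist":0},{"gripper":70,"travel":[0,0,-0.02],"twist":0},{"gripper":70,"travel":[0,0,-0.03],"twist":0},{"gripper":70,"travel":[0,0,-0.03],"twist":0},{"gripper":70,"travel":[0,0,-0.03],"twist":0}]'
python3 -m handwheel '[{"gripper":70,"travel":[0,0.03,-0.02],"twist":0},{"gripper":70,"travel":[0,0.03,-0.02],"twist":0},{"gripper":70,"travel":[0,0.03,0],"twist":0},{"gripper":70,"travel":[0,0.03,0],"twist":0},{"gripper":70,"travel":[0,0.03,0],"twist":0}]'
python3 -m handwheel '[{"gripper":70,"travel":[0,0.03,0],"twist":0},{"gripper":70,"travel":[0,0.03,0],"twist":0},{"gripper":70,"travel":[0,0.02,0],"twist":0},{"gripper":70,"travel":[0,0,0],"twist":0},{"gripper":70,"travel":[0,0,0],"twist":0}]'
python3 - <<'E'
from h import *
np.set_printoptions(precision=1,suppress=True)
T,S=grab('top'),grab('side')
for n in('rod_tip','rod_root','grip','eyelet','gasket','dish'):
    for c in('top','side'): print(n,c,[(np.array(q['uv']),round(q['confidence'],2)) for q in env.pinpoint(c,n)])
cm=dict(lo=(95,90,30),hi=(130,255,255))
mt=mask(T,(95,90,30),(130,255,255),(190,260,130,200));ms=mask(S,(95,90,30),(130,255,255),(280,340,150,220))
print('eye fit',fit(EYE,[(T,mt),(S,ms)],(602,185,5),z=3))
A=np.hstack([cv2.resize(T['frame'][120:280,190:310],(300,400),interpolation=cv2.INTER_CUBIC),cv2.resize(S['frame'][130:270,220:380],(457,400),interpolation=cv2.INTER_CUBIC)])
cv2.imwrite('pics/e1.png',A[:,:,::-1])
E
```

```text
time_s: 27.03
ee_pos: [394.2, 5.7, 196.5]
ee_rot: [180.0, -0.0, 4.9]
force: [-0.3, 0.7, -0.1]
gripper_width: 31.3
time_s: 27.45
ee_pos: [394.1, 5.7, 196.4]
ee_rot: [180.0, 0.0, 4.9]
force: [0.6, 0.0, -0.9]
gripper_width: 63.1
time_s: 27.87
ee_pos: [393.8, 5.7, 317.7]
ee_rot: [180.0, 0.0, 4.9]
force: [0.9, -0.9, 0.2]
gripper_width: 64.0
time_s: 28.28
ee_pos: [406.7, -145.0, 357.0]
ee_rot: [180.0, -0.1, 4.9]
force: [0.9, 0.6, 0.7]
gripper_width: 64.0
time_s: 28.7
ee_pos: [413.6, -224.0, 356.1]
ee_rot: [-179.9, 0.0, 4.8]
force: [-0.8, 0.7, -0.4]
gripper_width: 63.6
rod_tip top [(array([270.5, 193.1]), 0.82), (array([272.2, 231.3]), 0.69)]
rod_tip side [(array([299.4, 231.3]), 0.92)]
rod_root top [(array([272.6, 227.3]), 0.85)]
rod_root side []
grip top [(array([274.3, 239.2]), 0.54)]
grip side [(array([240.4, 238.6]), 0.57)]
eyelet top [(array([221.5, 175.8]), 0.63), (array([274.2, 247.8]), 0.49)]
eyelet side [(array([307.9, 178.2]), 0.94)]
gasket top [(array([318.5, 121.7]), 0.93), (array([223.8, 179.8]), 0.43)]
gasket side [(array([421.4, 266.1]), 0.68), (array([272.8, 376.6]), 0.64), (array([307.4, 199.4]), 0.62), (array([277.8, 160.4]), 0.38)]
dish top [(array([228.2, 180.8]), 0.87)]
dish side [(array([307.3, 202.7]), 0.62)]
eye fit (array([604. , 184.9,   2.6]), np.float64(0.3709275199099027))
```

View pics/e1.png

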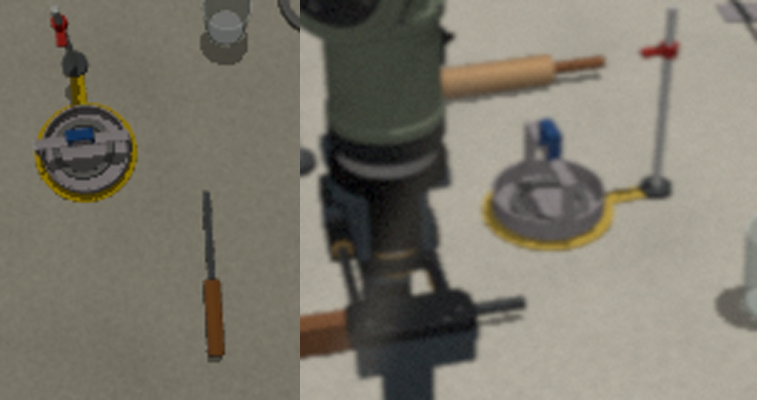

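The dish stands centred on the yellow disc with the gasket inside. The bar lies flat on the worktop, rod tip at top-pane (207,193), well clear of the dish. Handing in.

```bash
python3 -c "
from workcell import env
print(env.job_done(), env.state()['time_s'])"
```

```text
the job is handed in; nothing more can be done
the job is handed in; nothing more can be done
```

The task ran to the end without a visible fault and I handed the job in at about 29 s; the interface gives no verdict.

**What I did:**
- I gripped the lifting bar, threaded the rod through the blue eyelet (confirmed in the picture) and lifted the dish. The wrist force rose by about 3.2 N, which fits dish plus gasket.
- I held it over the small yellow disc for about 2.7 s, then for about 2 s more at 4 mm lower.
- I then lowered it gently, drew the rod out and laid the bar flat on the worktop.

**Last checks:**
- **Dish position:** the eyelet fit put the dish at (604, 185) against the disc at (602, 185), so about 2 mm off centre. The picture shows it level, with the gasket in it.
- **Bar:** it lies flat, clear of the dish by more than 100 mm.
- **Bystanders:** in the last picture the pointer, tumbler and rolling pin showed no sign of having moved. I did not look at the bowl and whistle again after the start.

**Disagreement:** the rim height at the hold came out at 171.5–176 mm by two methods, and the pointer at 170–174 mm. These differ by a few millimetres, within the 12 mm allowed, and the second hold was there to cover the difference.

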